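# Set the jig carriage and tuck the brass strip under its leaf

### The arm

A 6-joint arm with a two-finger parallel gripper is mounted at the origin on the work surface; the furniture and walls round the work are solid. World frame = base frame: x ahead of the robot, y to its left, z up, the work surface at z = 0. Lengths are in mm, angles in rad, forces in N, time in s.
With the tool pointing down it reaches from about 275 to 750 mm from the base axis. Payload 10.2 kg.
Tool frame: the origin (TCP) lies on the front face of the gripper's body, between the roots of the fingers; the fingertips stand 73 mm ahead of it and the grasp point (between the pads) lies 54 mm ahead of it; z points along the fingers, y is the line along which they close (so a half turn about z gives the same grasp; the last joint's range is limited). The gripper opens to 85 mm and grips with 20 to 120 N. Pads are 22 mm wide; open, the fingers measure 114 mm over their backs; the gripper's body (76 mm by 85 mm) begins 54 mm behind the grasp point. The pads swing forward as they close: fully open they stand 13 mm farther back than shut.
Start: joints at [-0.894, 0.313, 1.498, -0, 1.331, -0.223], TCP at [411.177, -326.444, 303.894] pointing down, gripper open.
Joint ranges: [-2.94, 2.94], [-0.97, 2.17], [0.19, 2.56], [-1.23, 4.37], [0.02, 3.11], [-2.88, 2.88]. Speed limits (rad/s): [2.39, 2.39, 3.01, 3.14, 3.14, 3.14].

### API

Orientations are given as a unit quaternion [w, x, y, z].
In Python, from rig import * gives the robot as it stands.
- The arm moves only by the tool step_arm, never from a script. Its argument "plan" is a list of rows, each an object with "offset": the shift along the tool's x, y, z in cm, a list of three; "rot": the turn, a rotation vector about the tool's x, y, z in degrees, a list of three; "gripper": the finger opening in cm, from 0 to 8.54. In form: [{"offset": [x, y, z], "rot": [wx, wy, wz], "gripper": gripper}, ...]. A call has 1 to 12 rows; each row is the pose to reach, as a shift and turn from the pose commanded when the call began, along the tool's axes at that moment; what a row does not reach only later rows make up. A row lasts 1/10 s, in which the tool goes at most 50 mm and 8.59 degrees, less where a joint would pass 70% of its speed; a pose out of reach is approached as far as the arm can. A call with a gripper value outside its range is refused whole. The fingers move at their own pace and stop on an object; "squeeze" is the grip in N (left out, the last holds). Time passes only in rows, so rows that repeat a pose let the fingers close. It gives the time, the measured TCP pose, the force, the opening and the grip force at its end, in the units of the state.
- sense(): the state, without advancing time (a new reading comes with each control period).
- capture(name): name is "scene" or "top" or "wrist"; returns a dict with "color" (384x512x3 uint8, red, green, blue), "depth" (384x512 float32, mm along the optical axis (not along the pixel's ray), 0 where there is no reading), "vertical_fov" (degrees; the focal length in pixels is half the picture's height over the tangent of half this angle, whatever the lens; pixels are square), "cx", "cy" (the principal point, pixels), "rvec" (rotation vector, rad) and "tvec" (3), from world to camera coordinates, as OpenCV has them; the wrist camera has in their place "mount" (4x4, takes a point from camera to tool coordinates, whose origin is the TCP and whose axes are the flange's). Camera axes: x right, y down, z forward; pixel columns grow to the right and rows downward; lengths in mm; the calibration is good to about 2 mm. A picture is of the moment at which its call begins: read the wrist's pose just before it.
- finish_job(): hands the job in; it is judged then, once.
The state is a dict: "time_s": time; "joints": joint angles; "dq": joint speeds; "tau": joint torques, N m; "eef_pos": TCP position; "ee_rot": TCP orientation; "force": force on the tool from outside, world axes, zero at the start; "wrist_torque": the same for the moment, N m; "grip_width": opening from 0.0 (shut) to 1.0 (fully open); "grip_force": force on a finger pad.
Only numpy, scipy, OpenCV 4.12 (cv2) and the standard library are available. Lean on these libraries where they do the work, as an engineer would, in place of code of your own. Each camera call takes 0.05 s, during which the arm holds its last target. There are 200 camera calls.

### The job

Slide the jig's carriage along its rail to the left-hand stop first (the stop on the jig's +y side). Then pick up the brass strip by its raised seam, lay it on the jig's aluminium bed and slide its plain front edge straight in under the carriage's loose dark steel leaf, centred between the two red lines, until it meets the rail behind; never lift the leaf, and leave the other things on the bench alone. Finish while still holding the strip, pressing it firmly flat on the bed (about 10 N): do not let go.

Things in the scene. Friction and masses are not known exactly. Their poses are not given: they have to be found in the camera images.
- jig: Fixed blue bench jig, base 205 (x) x 230 (y) x 10 mm, from x = -115 to 90 mm; origin on its underside, y = 0 in its middle. +x points over the bed to the rail, +y along the rail to the left-hand stop. Steel rail along y: front face x = 40 mm, top z = 30 mm, stop blocks at both ends, tops z = 44 mm. Red lines on the bed at y = 24.5 and 85.5 mm mark the strip's lane, middle y = +55 mm.
- bed: Aluminium plate fixed on the jig, 150 (x) x 190 (y) x 4 mm, on which the strip lies. Origin: centre of its underside, at x = -35 mm, y = 0, z = 10 mm of the jig; its top is at z = 14 mm of the jig, it runs from x = -110 mm to the rail's front face at x = +40 mm.
- carriage (a joint): Slide of the grey carriage along the rail, m, growing towards the jig's +y: 0 at the right-hand stop, 0.110 against the left-hand stop, where the leaf is centred on the lane. About 2 N of friction; it stays where it is left. Carriage 43 (x) x 70 (y) mm, flat top at z = 46 mm of the jig.
- post_top (a point): Centre of the top of the upright black post with red cap on the carriage: move the carriage by it. Post 14 mm in diameter, cap 17 mm in diameter and 8 mm high, 36 mm in all above the carriage's flat top. Lies at x = 58.5 mm, z = 82 mm of the jig, y = -55 mm + joint value.
- leaf (a joint): Hinge of the steel leaf at the carriage's front, rad: 0 lying level, as it rests by its own small weight (50 g), grows as its front lip is lifted. The dark leaf, a yellow line along its lip, is 70 mm wide along y and 4 mm thick; it covers the bed from x = 5 mm to the rail with an 8 mm gap between bed and leaf.
- leaf_lip (a point): Middle of the lower front edge of the leaf: x = 5 mm, z = 22 mm of the jig, y = -55 mm + carriage joint value.
- strip: Loose brass strip, 120 (x) x 60 (y) x 4 mm, about 0.22 kg, lying flat on the bench at the start. Origin: centre of its underside; +x points to the plain front edge that goes under the leaf. A standing seam, 10 mm thick in y, 55 mm long, from x = -50 to x = +5 mm, rises along its middle to 30 mm above the underside; the flats on both sides of it are 25 mm wide.
- strip_nose (a point): Middle of the strip's plain front edge at its underside: x = +60 mm of the strip. Fully home it touches the rail's front face (35 mm beyond the leaf's lip).
- seam_top (a point): Middle of the top of the strip's seam: x = -22.5 mm, z = 30 mm of the strip.
- flux_bottle: White bottle with a red cap, 55 x 55 x 104 mm, standing; leave alone. Origin: centre of the underside.
- solder_spool: Black spool of silver solder wire, 52 x 52 x 25 mm; leave alone. Origin: centre of the underside.
- fire_brick: Scorched brown piece of fire brick, 100 x 39 x 25 mm; leave alone. Origin: centre of the underside.

How it is judged:
By the outcome, as a careful person would: the job done as asked, in the order asked, and still so for the second after the job is handed in, while the arm keeps its last pose, push and grip.
It also fails if it takes over 51 s, if anything falls off the work surface, if the arm or the gripper's body presses on something with over 40 N, if the wrist force passes 120 N, or if a joint passes its speed limit or range.

## Working session

There is one attempt and no reset: what is moved stays moved. The work goes in short steps, Python scripts to look and compute and a tool call to move; the robot and the scene stay as the last step left them, time stands still between calls to the robot, and variables do not carry over. Pictures are saved under pics/ and viewed, at most 10 in all, crops included, and the job is handed in when it is done.

Besides the shell and the picture viewer there is one more tool, called after "Emit:" in YAML: its name, and indented under it one key for each argument. step_arm: Moves the arm, as the interface text tells. Its arguments: {"type":"object","properties":{"plan":{"type":"array"},"squeeze":{"type":"number"}},"required":["plan"]}

```bash
mkdir -p pics
cat > h.py <<'E'
from rig import *
import numpy as np, cv2
from scipy.spatial.transform import Rotation as R
def cam(n):
    s=sense(); c=capture(n); h,w=c["depth"].shape
    f=h/2/np.tan(np.radians(c["vertical_fov"])/2)
    if "mount" in c:
        q=s["ee_rot"]; T=np.eye(4); T[:3,:3]=R.from_quat([q[1],q[2],q[3],q[0]]).as_matrix(); T[:3,3]=s["eef_pos"]
        M=T@np.array(c["mount"])
    else:
        T=np.eye(4); T[:3,:3]=cv2.Rodrigues(np.array(c["rvec"],float))[0]; T[:3,3]=np.ravel(c["tvec"]); M=np.linalg.inv(T)
    v,u=np.mgrid[:h,:w]; d=c["depth"]
    P=np.stack([(u-c["cx"])/f*d,(v-c["cy"])/f*d,d],-1)@M[:3,:3].T+M[:3,3]
    P[d==0]=np.nan
    return c,P,M,f
def ray(c,M,f,uv,z):
    uv=np.atleast_2d(uv).astype(float)
    r=np.c_[(uv[:,0]-c["cx"])/f,(uv[:,1]-c["cy"])/f,np.ones(len(uv))]@M[:3,:3].T
    return M[:3,3]+r*((z-M[2,3])/r[:,2])[:,None]
def save(n,c): cv2.imwrite(f"pics/{n}.png",c["color"][:,:,::-1])
E
python3 - <<'E'
from h import *
s=sense();print(s)
for n in("scene","top"):
    c,P,M,f=cam(n);save(n,c);print(n,M.round(2).tolist(),f)
    np.savez(n+".npz",col=c["color"],P=P,M=M,f=f,cx=c["cx"],cy=c["cy"])
E
```

```text
{'time_s': 0.0, 'joints': array([-8.94378727e-01,  3.13478206e-01,  1.49843962e+00,  2.14999821e-05,
        1.33100434e+00, -2.23419774e-01]), 'dq': array([-0.00225697, -0.00022928, -0.00062829,  0.00018303,  0.00147073,
       -0.00090669]), 'tau': array([-1.85938484e-04, -4.12262571e+01, -2.59741634e+01, -1.34737538e-04,
        4.09907239e-03, -2.97515527e-06]), 'eef_pos': array([ 411.07717431, -326.2961656 ,  303.31962789]), 'ee_rot': array([-6.50118741e-04,  9.00483382e-01,  4.34889913e-01, -1.39107672e-04]), 'force': array([ 0.17488534, -0.49056109,  0.35221551]), 'wrist_torque': array([-0.01156732, -0.03773237, -0.02211413]), 'grip_force': 0.0, 'grip_width': 1.0022464669770013}
scene [[-0.82, -0.22, 0.53, 22.63], [-0.58, 0.32, -0.75, 696.3], [-0.01, -0.92, -0.39, 489.69], [0.0, 0.0, 0.0, 1.0]] 406.83896284334827
top [[-0.02, -0.99, 0.14, 399.46], [-1.0, 0.02, 0.02, -67.25], [-0.03, -0.14, -0.99, 1354.39], [0.0, 0.0, 0.0, 1.0]] 489.41145838143683
```

View pics/top.png

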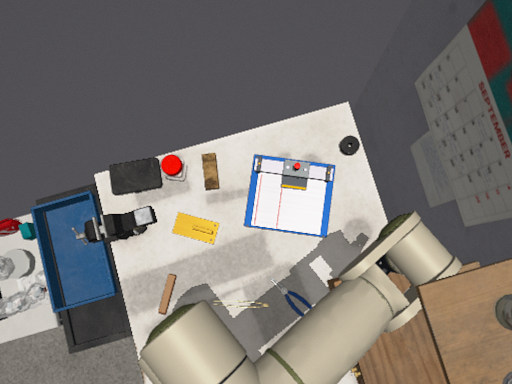

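View pics/scene.png

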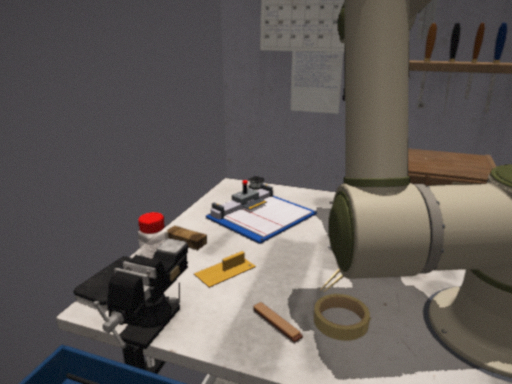

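The top view shows the jig at about (290,195), with its rail at the top edge and the carriage with its red cap at (297,167). The strip is at (195,227) with its seam toward its right end, so its front points left. The bottle is at (173,167), the brick at (210,171) and the spool at (349,145).

```bash
cat > m.py <<'E'
from h import *
z=np.load("top.npz");col=z["col"];P=z["P"];M=z["M"];f=float(z["f"]);c={"cx":float(z["cx"]),"cy":float(z["cy"])}
hsv=cv2.cvtColor(col,cv2.COLOR_RGB2HSV);H,S,V=cv2.split(hsv)
roi=np.zeros(H.shape,bool)
def cont(m,box):
    k=np.zeros(H.shape,np.uint8);x0,y0,x1,y1=box;k[y0:y1,x0:x1]=(m[y0:y1,x0:x1]*255)
    cs,_=cv2.findContours(k,0,cv2.CHAIN_APPROX_NONE);return max(cs,key=cv2.contourArea)[:,0]
def rect(uv,z,n):
    p=ray(c,M,f,uv,z)[:,:2].astype(np.float32);r=cv2.minAreaRect(p);print(n,r,cv2.boxPoints(r).round(1).tolist())
rect(cont((H>100)&(H<130)&(S>120),(235,140,345,245)),10,"jig")
b=(H>15)&(H<32)&(S>120)&(V>90)
rect(cont(b,(165,200,225,250)),4,"strip")
red=((H<8)|(H>172))&(S>150)&(V>100)
p=cont(red,(285,155,310,175));print("cap",p.mean(0),ray(c,M,f,[p.mean(0)],85))
# depth
k=np.zeros(H.shape,bool);k[200:250,165:225]=1
s=k&(P[...,2]>18)&(P[...,2]<45);q=P[s];print("seam pts",len(q),q.mean(0));rect(np.argwhere(s)[:,::-1],30,"seam")
k=np.zeros(H.shape,bool);k[140:245,240:345]=1
for lo,hi in((8,20),(25,36),(36,44),(44,52),(60,95)):
    s=k&(P[...,2]>lo)&(P[...,2]<hi);print(lo,hi,s.sum(),P[s].mean(0) if s.any() else"")
print("bench",np.nanmedian(P[245:255,180:240,2]), "strip flat",P[226:229,180:188,2])
for bx,n in(((160,150,190,185),"bottle"),((200,148,222,192),"brick"),((335,132,362,160),"spool"),((100,200,160,245),"vise")):
    x0,y0,x1,y1=bx;q=P[y0:y1,x0:x1].reshape(-1,3);q=q[q[:,2]>12];print(n,q.min(0),q.max(0))
im=cv2.resize(col[140:250,160:350,::-1],None,fx=4.2,fy=4.2,interpolation=2);cv2.imwrite("pics/topz.png",im)
E
python3 m.py
```

```text
jig ((584.0384521484375, -129.362548828125), (226.81118774414062, 202.67666625976562), 80.8604965209961) [[466.0, -225.1999969482422], [666.0999755859375, -257.3999938964844], [702.0999755859375, -33.5], [502.0, -1.2999999523162842]]
strip ((499.0868835449219, 133.1439971923828), (118.48639678955078, 58.477325439453125), 73.65872955322266) [[454.3999938964844, 84.5], [510.5, 68.0999984741211], [543.7999877929688, 181.8000030517578], [487.70001220703125, 198.1999969482422]]
cap [296.66666667 165.6       ] [[ 651.31067798 -146.77511156   85.        ]]
seam pts 77 [491.87824893 112.59726129  28.34960851]
seam ((491.7692565917969, 112.3368911743164), (54.43154525756836, 10.183549880981445), 73.72291564941406) [[479.29998779296875, 87.5999984741211], [489.0, 84.80000305175781], [504.29998779296875, 137.0], [494.5, 139.89999389648438]]
8 20 4156 [ 560.38526385 -123.57784949   13.12490159]
25 36 761 [ 644.9295187  -140.01812086   29.09527697]
36 44 208 [ 651.01393987 -143.15876517   41.55636994]
44 52 292 [ 649.90129683 -146.61281421   46.53272183]
60 95 36 [ 651.67847677 -146.35131085   79.6421448 ]
bench -0.6549502354791912 strip flat [[ 5.72505786  2.78002127  7.16997045  4.29847735  7.23808047  0.3029768
   5.02178446  5.97901804]
 [-3.83450301  0.51680505  2.03405341  4.96892788  3.61091673 -1.80688213
   7.34901097  5.9083795 ]
 [ 2.37428146  1.95491914  2.27268795  4.36025551  1.68860431  6.70021889
   2.30593698  9.02307028]]
bottle [620.26924592 157.06750904  12.08485671] [684.21693288 230.98780665 110.29365152]
brick [603.69740718  67.46889532  13.28429229] [705.23071835 114.68986546  32.08858068]
spool [ 694.27279335 -322.58947295   12.88416887] [ 744.9660169  -272.56917276   33.75253572]
vise [461.17569122 226.28285422  12.05207292] [550.65669253 393.50071004 134.99483125]
```

View pics/topz.png

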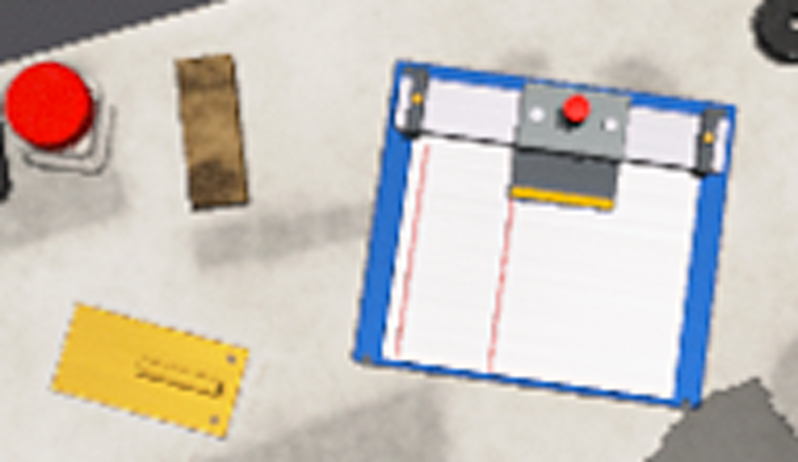

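The zoomed crop shows the two red lines at x≈420 and 505, the carriage near mid-rail with its cap at (575,108), and the yellow leaf lip at (562,198). The strip's hole-marked back end is at right, (230,360), so its front points left (+y world). The sizes agree with those given. Next I move above the post with the tool's y axis along the rail.

```bash
cat >> h.py <<'E'
def go(x,y,z,yawy):
    "offset cm / rot deg from measured pose to TCP target with tool y at world angle yawy, pointing down"
    s=sense();q=s["ee_rot"];r=R.from_quat([q[1],q[2],q[3],q[0]]);m=r.as_matrix()
    a=np.radians(yawy);Y=np.array([np.cos(a),np.sin(a),0]);Z=np.array([0,0,-1.]);T=np.c_[np.cross(Y,Z),Y,Z]
    print("offset",(m.T@(np.array([x,y,z])-s["eef_pos"])/10).round(3),"rot",np.degrees(R.from_matrix(m.T@T).as_rotvec()).round(2),"pos",s["eef_pos"].round(1),"F",s["force"].round(2),"t",s["time_s"])
E
python3 -c "
from h import *
go(640,-140,260,-99.1)
print(np.array(capture('wrist')['mount']).round(2))"
```

```text
offset [28.825  6.348  4.341] rot [-6.000e-02  2.000e-02  6.066e+01] pos [ 411.1 -326.3  303.4] F [-0.83  0.67  0.57] t 0.1
[[ -0.    -0.96  -0.29  71.24]
 [  1.    -0.     0.    -0.61]
 [ -0.    -0.29   0.96 -72.16]
 [  0.     0.     0.     1.  ]]
```

Emit:
step_arm:
  plan:
    - {"offset": [28.8, 6.35, 4.3], "rot": [0, 0, 60.7], "gripper": 8.5}
    - {"offset": [28.8, 6.35, 4.3], "rot": [0, 0, 60.7], "gripper": 8.5}
    - {"offset": [28.8, 6.35, 4.3], "rot": [0, 0, 60.7], "gripper": 8.5}
    - {"offset": [28.8, 6.35, 4.3], "rot": [0, 0, 60.7], "gripper": 8.5}
    - {"offset": [28.8, 6.35, 4.3], "rot": [0, 0, 60.7], "gripper": 8.5}
    - {"offset": [28.8, 6.35, 4.3], "rot": [0, 0, 60.7], "gripper": 8.5}
    - {"offset": [28.8, 6.35, 4.3], "rot": [0, 0, 60.7], "gripper": 8.5}
    - {"offset": [28.8, 6.35, 4.3], "rot": [0, 0, 60.7], "gripper": 6}
    - {"offset": [28.8, 6.35, 4.3], "rot": [0, 0, 60.7], "gripper": 6}
    - {"offset": [28.8, 6.35, 4.3], "rot": [0, 0, 60.7], "gripper": 6}
    - {"offset": [28.8, 6.35, 4.3], "rot": [0, 0, 60.7], "gripper": 6}
    - {"offset": [28.8, 6.35, 4.3], "rot": [0, 0, 60.7], "gripper": 6}

```text
time_s: 1.35
eef_pos: [639.8, -140.8, 261.1]
ee_rot: [0.0, 0.997, -0.08, 0.0]
force: [0.1, 0.2, -1.0]
grip_width: 0.701
grip_force: 0.0
```

Run:
```python
from h import *
go(652,-146,129,-99.1)
c,P,M,f=cam("wrist");save("w1",c)
H,S,V=cv2.split(cv2.cvtColor(c["color"],cv2.COLOR_RGB2HSV))
red=(((H<8)|(H>172))&(S>150)&(V>100)).astype(np.uint8)
n,_,st,ce=cv2.connectedComponentsWithStats(red)
for i in range(1,n):
    if st[i,4]>60: print(st[i],ce[i],ray(c,M,f,[ce[i]],82)[0].round(1))
np.savez("w1.npz",col=c["color"],P=P,M=M,f=f,cx=c["cx"],cy=c["cy"])
```

```text
offset [ 1.291  0.322 13.211] rot [ 0.   -0.01 -0.03] pos [ 639.8 -140.8  261.1] F [ 0.15  0.16 -1.  ] t 1.35
```

View pics/w1.png

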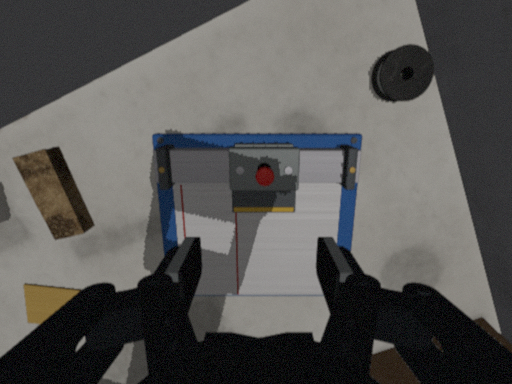

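The wrist view shows the jig squarely ahead. The cap is at (264,176), the stops at (163,167) and (351,170), the red lines at x≈182–195 and 237, and the leaf lip at y≈210.

Run:
```python
from h import *
z=np.load("w1.npz");col=z["col"];M=z["M"];f=float(z["f"]);c={"cx":float(z["cx"]),"cy":float(z["cy"])}
H,S,V=cv2.split(cv2.cvtColor(col,cv2.COLOR_RGB2HSV))
red=(((H<8)|(H>172))&(S>130)&(V>50)).astype(np.uint8)
n,_,st,ce=cv2.connectedComponentsWithStats(red)
for i in range(1,n):
    if st[i,4]>40: print(st[i],ce[i],ray(c,M,f,[ce[i]],82)[0].round(1))
bl=(H>100)&(H<130)&(S>120)&(V>40)
v,u=np.nonzero(bl)
# fit back edge (top), left/right outer edges, rows 145..230
def fit(pts,n):
    p=ray(c,M,f,pts,10)[:,:2];vx,vy,x0,y0=cv2.fitLine(p.astype(np.float32),cv2.DIST_HUBER,0,.01,.01).ravel();print(n,np.degrees(np.arctan2(vy,vx)),x0,y0)
fit([(x,v[u==x].min()-.5) for x in range(165,350)],"back")
fit([(u[v==y].min()-.5,y) for y in range(150,225)],"left")
fit([(u[v==y].max()+.5,y) for y in range(150,225)],"right")
for n,(a,b) in (("L1",(172,200)),("L2",(228,245))):
    pts=[]
    for y in range(215,235):
        w=np.clip(col[y,a:b,0].astype(float)-col[y,a:b,1]-15,0,None)
        if w.sum()>20: pts.append((a+(w*np.arange(b-a)).sum()/w.sum(),y))
    print(n,len(pts),ray(c,M,f,[np.mean(pts,0)],14))
```

```text
[256 167  18  19 273] [264.51282051 176.0989011 ] [ 651.9 -148.9   82. ]
back 80.84062 680.95624 -161.9352Traceback (most recent call last):
  File "<stdin>", line 14, in <module>
    return umr_minimum(a, axis, None, out, keepdims, initial, where)
ValueError: zero-size array to reduction operation minimum which has no identity
```

Emit:
step_arm:
  plan:
    - {"offset": [1.4, 0.55, 3], "rot": [0, 0, 0], "gripper": 6}
    - {"offset": [1.4, 0.55, 7], "rot": [0, 0, 0], "gripper": 6}
    - {"offset": [1.4, 0.55, 10], "rot": [0, 0, 0], "gripper": 6}
    - {"offset": [1.4, 0.55, 13], "rot": [0, 0, 0], "gripper": 6}
    - {"offset": [1.4, 0.55, 13], "rot": [0, 0, 0], "gripper": 6}
    - {"offset": [1.4, 0.55, 13], "rot": [0, 0, 0], "gripper": 1}
    - {"offset": [1.4, 0.55, 13], "rot": [0, 0, 0], "gripper": 1}
    - {"offset": [1.4, 0.55, 13], "rot": [0, 0, 0], "gripper": 1}
    - {"offset": [1.4, 0.55, 13], "rot": [0, 0, 0], "gripper": 1}
    - {"offset": [1.4, 0.55, 13], "rot": [0, 0, 0], "gripper": 1}
    - {"offset": [1.4, 0.55, 13], "rot": [0, 0, 0], "gripper": 1}
  squeeze: 20

```text
time_s: 2.5
eef_pos: [653.5, -148.2, 132.9]
ee_rot: [0.0, 0.997, -0.08, 0.001]
force: [-1.2, 0.6, 5.7]
grip_width: 0.182
grip_force: 19.4
```

Emit:
step_arm:
  plan:
    - {"offset": [0, -0.8, 0], "rot": [0, 0, 0], "gripper": 1}
    - {"offset": [0, -1.8, 0], "rot": [0, 0, 0], "gripper": 1}
    - {"offset": [0, -2.8, 0], "rot": [0, 0, 0], "gripper": 1}
    - {"offset": [0, -3.8, 0], "rot": [0, 0, 0], "gripper": 1}
    - {"offset": [0, -4.6, 0], "rot": [0, 0, 0], "gripper": 1}
    - {"offset": [0, -5.2, 0], "rot": [0, 0, 0], "gripper": 1}
    - {"offset": [0, -5.6, 0], "rot": [0, 0, 0], "gripper": 1}
    - {"offset": [0, -5.7, 0], "rot": [0, 0, 0], "gripper": 1}

```text
time_s: 3.3
eef_pos: [662.6, -91.8, 132.8]
ee_rot: [0.001, 0.997, -0.079, 0.001]
force: [-1.2, -2.2, 6.9]
grip_width: 0.184
grip_force: 19.5
```

Emit:
step_arm:
  plan:
    - {"offset": [0, -0.1, 0], "rot": [0, 0, 0], "gripper": 1}
    - {"offset": [0, -0.2, 0], "rot": [0, 0, 0], "gripper": 1}
    - {"offset": [0, -0.3, 0], "rot": [0, 0, 0], "gripper": 1}
    - {"offset": [0, -0.3, 0], "rot": [0, 0, 0], "gripper": 1}

```text
time_s: 3.7
eef_pos: [663.0, -89.2, 132.8]
ee_rot: [0.001, 0.997, -0.08, 0.001]
force: [-1.1, -0.6, 7.9]
grip_width: 0.18
grip_force: 19.5
```

Emit:
step_arm:
  plan:
    - {"offset": [0, -0.1, 0], "rot": [0, 0, 0], "gripper": 1}
    - {"offset": [0, -0.2, 0], "rot": [0, 0, 0], "gripper": 1}
    - {"offset": [0, -0.3, 0], "rot": [0, 0, 0], "gripper": 1}
    - {"offset": [0, -0.3, 0], "rot": [0, 0, 0], "gripper": 1}

```text
time_s: 4.1
eef_pos: [663.4, -86.7, 132.8]
ee_rot: [0.001, 0.997, -0.08, 0.001]
force: [-1.7, -2.9, 6.3]
grip_width: 0.184
grip_force: 19.6
```

Emit:
step_arm:
  plan:
    - {"offset": [0, -0.1, 0], "rot": [0, 0, 0], "gripper": 1}
    - {"offset": [0, -0.2, 0], "rot": [0, 0, 0], "gripper": 1}
    - {"offset": [0, -0.2, 0], "rot": [0, 0, 0], "gripper": 1}

```text
time_s: 4.4
eef_pos: [663.5, -86.4, 132.8]
ee_rot: [0.002, 0.997, -0.08, 0.001]
force: [-4.0, -11.2, 6.6]
grip_width: 0.187
grip_force: 19.8
```

Emit:
step_arm:
  plan:
    - {"offset": [0, -0.1, 0], "rot": [0, 0, 0], "gripper": 1}
    - {"offset": [0, -0.2, 0], "rot": [0, 0, 0], "gripper": 1}
    - {"offset": [0, -0.2, 0], "rot": [0, 0, 0], "gripper": 1}

```text
time_s: 4.7
eef_pos: [663.6, -86.1, 132.8]
ee_rot: [0.004, 0.997, -0.08, 0.001]
force: [-5.3, -18.5, 7.0]
grip_width: 0.189
grip_force: 20.2
```

Emit:
step_arm:
  plan:
    - {"offset": [0, 0.3, 0], "rot": [0, 0, 0], "gripper": 1}
    - {"offset": [0, 0.3, 0], "rot": [0, 0, 0], "gripper": 6}
    - {"offset": [0, 0.3, 0], "rot": [0, 0, 0], "gripper": 6}
    - {"offset": [0, 0.3, 0], "rot": [0, 0, 0], "gripper": 6}
    - {"offset": [0, 0.3, 0], "rot": [0, 0, 0], "gripper": 6}
    - {"offset": [0, 0.3, -2], "rot": [0, 0, 0], "gripper": 6}
    - {"offset": [0, 0.3, -6], "rot": [0, 0, 0], "gripper": 6}
    - {"offset": [0, 0.3, -10], "rot": [0, 0, 0], "gripper": 6}
    - {"offset": [0, 0.3, -14], "rot": [0, 0, 0], "gripper": 6}
    - {"offset": [0, 0.3, -14], "rot": [0, 0, 0], "gripper": 4}

```text
time_s: 5.7
eef_pos: [664.3, -84.9, 277.4]
ee_rot: [0.001, 0.997, -0.079, 0.005]
force: [-0.2, -0.1, 0.1]
grip_width: 0.552
grip_force: 0.0
```

Run:
```python
from h import *
go(494,120,240,-99.1)
c,P,M,f=cam("wrist")
H,S,V=cv2.split(cv2.cvtColor(c["color"],cv2.COLOR_RGB2HSV))
red=(((H<8)|(H>172))&(S>130)&(V>50)).astype(np.uint8)
n,_,st,ce=cv2.connectedComponentsWithStats(red)
for i in range(1,n):
    if st[i,4]>100: print(st[i],ce[i],ray(c,M,f,[ce[i]],82)[0].round(1))
```

```text
offset [-20.095 -17.534   3.499] rot [ 0.08 -0.6  -0.02] pos [664.3 -84.9 277.4] F [-0.22 -0.06  0.11] t 5.7
[252 181  17  18 234] [260.29059829 189.88888889] [661.9 -87.3  82. ]
[  0 213  22  50 785] [  8.54012739 237.80382166] [653.1 168.   82. ]
```

Emit:
step_arm:
  plan:
    - {"offset": [-20.1, -17.5, 3], "rot": [0, 0, -100], "gripper": 4}
    - {"offset": [-20.1, -17.5, 3], "rot": [0, 0, -100], "gripper": 4}
    - {"offset": [-20.1, -17.5, 3], "rot": [0, 0, -100], "gripper": 4}
    - {"offset": [-20.1, -17.5, 3], "rot": [0, 0, -100], "gripper": 4}
    - {"offset": [-20.1, -17.5, 3], "rot": [0, 0, -100], "gripper": 4}
    - {"offset": [-20.1, -17.5, 3], "rot": [0, 0, -100], "gripper": 4}
    - {"offset": [-20.1, -17.5, 3], "rot": [0, 0, -100], "gripper": 4}
    - {"offset": [-20.1, -17.5, 3], "rot": [0, 0, -100], "gripper": 4}
    - {"offset": [-20.1, -17.5, 3], "rot": [0, 0, -100], "gripper": 4}
    - {"offset": [-20.1, -17.5, 3], "rot": [0, 0, -100], "gripper": 4}
    - {"offset": [-20.1, -17.5, 3], "rot": [0, 0, -100], "gripper": 4}
    - {"offset": [-20.1, -17.5, 3], "rot": [0, 0, -100], "gripper": 4}

```text
time_s: 6.95
eef_pos: [491.9, 120.0, 239.6]
ee_rot: [-0.001, 0.7, 0.714, -0.001]
force: [0.3, 0.2, 0.9]
grip_width: 0.469
grip_force: 0.0
```

Emit:
step_arm:
  plan:
    - {"offset": [0, 0, 0], "rot": [0, 0, -100], "gripper": 4}
    - {"offset": [0, 0, 0], "rot": [0, 0, -100], "gripper": 4}
    - {"offset": [0, 0, 0], "rot": [0, 0, -100], "gripper": 4}
    - {"offset": [0, 0, 0], "rot": [0, 0, -100], "gripper": 4}
    - {"offset": [0, 0, 0], "rot": [0, 0, -100], "gripper": 4}
    - {"offset": [0, 0, 0], "rot": [0, 0, -100], "gripper": 4}
    - {"offset": [0, 0, 0], "rot": [0, 0, -100], "gripper": 4}
    - {"offset": [0, 0, 0], "rot": [0, 0, -100], "gripper": 4}
    - {"offset": [0, 0, 0], "rot": [0, 0, -100], "gripper": 4}
    - {"offset": [0, 0, 0], "rot": [0, 0, -100], "gripper": 4}
    - {"offset": [0, 0, 0], "rot": [0, 0, -100], "gripper": 4}
    - {"offset": [0, 0, 0], "rot": [0, 0, -100], "gripper": 4}

```text
time_s: 8.15
eef_pos: [491.9, 120.0, 239.5]
ee_rot: [-0.001, -0.097, 0.995, 0.0]
force: [-0.5, 0.4, 0.1]
grip_width: 0.473
grip_force: 0.0
```

Run:
```python
from h import *
go(494,120,240,163.7)
print(sense()["joints"].round(2))
```

```text
offset [-0.203 -0.038 -0.046] rot [  0.1   -0.11 -62.52] pos [491.9 120.  239.5] F [-0.51  0.36  0.05] t 8.15
[ 0.01  0.33  1.65  0.    1.16 -1.76]
```

Emit:
step_arm:
  plan:
    - {"offset": [-0.2, 0, -2], "rot": [0, 0, -60], "gripper": 4}
    - {"offset": [-0.2, 0, -2], "rot": [0, 0, -60], "gripper": 4}
    - {"offset": [-0.2, 0, -2], "rot": [0, 0, -60], "gripper": 4}
    - {"offset": [-0.2, 0, -2], "rot": [0, 0, -60], "gripper": 4}
    - {"offset": [-0.2, 0, -2], "rot": [0, 0, -60], "gripper": 4}
    - {"offset": [-0.2, 0, -2], "rot": [0, 0, -60], "gripper": 4}
    - {"offset": [-0.2, 0, -2], "rot": [0, 0, -60], "gripper": 4}
    - {"offset": [-0.2, 0, -2], "rot": [0, 0, -60], "gripper": 4}
    - {"offset": [-0.2, 0, -2], "rot": [0, 0, -60], "gripper": 4}

```text
time_s: 9.05
eef_pos: [494.1, 120.3, 260.1]
ee_rot: [-0.001, -0.578, 0.816, 0.0]
force: [0.2, -0.6, -0.1]
grip_width: 0.469
grip_force: 0.0
```

Run:
```python
from h import *
go(494,120,90,163.7)
print(sense()["joints"].round(3))
c,P,M,f=cam("wrist");save("w2",c)
H,S,V=cv2.split(cv2.cvtColor(c["color"],cv2.COLOR_RGB2HSV))
b=((H>15)&(H<32)&(S>120)&(V>40)).astype(np.uint8)
cs,_=cv2.findContours(b,0,cv2.CHAIN_APPROX_NONE);k=max(cs,key=cv2.contourArea)[:,0]
r=cv2.minAreaRect(ray(c,M,f,k,4)[:,:2].astype(np.float32));print(r,cv2.boxPoints(r).round(1).tolist(),k.min(0),k.max(0))
s=(b>0)&(P[...,2]>22)&(P[...,2]<40);q=P[s];print(len(q),q.mean(0) if len(q) else"",cv2.minAreaRect(q[:,:2].astype(np.float32)))
```

```text
offset [ 0.027 -0.021 17.01 ] rot [ 0.08 -0.03 -3.07] pos [494.1 120.3 260.1] F [ 0.15 -0.58 -0.05] t 9.05
[ 0.008  0.317  1.612  0.     1.215 -2.795]
((497.54998779296875, 132.48538208007812), (118.36161041259766, 58.77730178833008), 73.45529174804688) [[452.5, 84.0999984741211], [508.8999938964844, 67.4000015258789], [542.5999755859375, 180.8000030517578], [486.20001220703125, 197.60000610351562]] [230 132] [284 232]
919 [550.91641802  35.58517292  30.17486112] ((564.5072021484375, 44.35087585449219), (222.02725219726562, 203.14434814453125), 65.9367904663086)
```

View pics/w2.png

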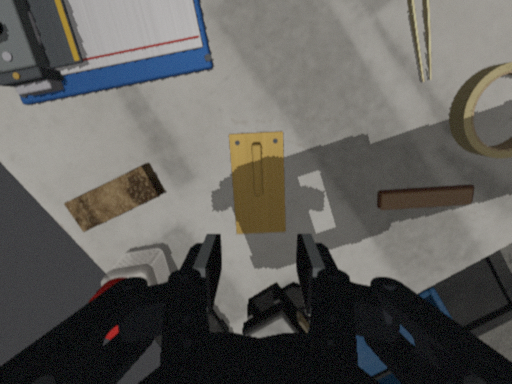

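The wrist view shows the strip at (257,183), with its holes (back end) toward the top at (237,142)/(275,141) and the seam along (257,143–195). The fingers straddle it in line, and the vise is clear below. Descending to grasp.

Emit:
step_arm:
  plan:
    - {"offset": [0.05, -0.05, 4], "rot": [0, 0, -2.8], "gripper": 4}
    - {"offset": [0.05, -0.05, 8], "rot": [0, 0, -2.8], "gripper": 4}
    - {"offset": [0.05, -0.05, 12], "rot": [0, 0, -2.8], "gripper": 4}
    - {"offset": [0.05, -0.05, 15], "rot": [0, 0, -2.8], "gripper": 4}
    - {"offset": [0.05, -0.05, 17], "rot": [0, 0, -2.8], "gripper": 4}
    - {"offset": [0.05, -0.05, 18], "rot": [0, 0, -2.8], "gripper": 4}
    - {"offset": [0.05, -0.05, 18], "rot": [0, 0, -2.8], "gripper": 4}

```text
time_s: 9.8
eef_pos: [494.3, 119.6, 80.0]
ee_rot: [-0.001, -0.599, 0.801, 0.001]
force: [0.7, -0.4, 0.9]
grip_width: 0.466
grip_force: 0.0
```

Emit:
step_arm:
  plan:
    - {"offset": [0, 0, 0], "rot": [0, 0, 0], "gripper": 0.5}
    - {"offset": [0, 0, 0], "rot": [0, 0, 0], "gripper": 0.5}
    - {"offset": [0, 0, 0], "rot": [0, 0, 0], "gripper": 0.5}
    - {"offset": [0, 0, 0], "rot": [0, 0, 0], "gripper": 0.5}
    - {"offset": [0, 0, 0], "rot": [0, 0, 0], "gripper": 0.5}
    - {"offset": [0, 0, 0], "rot": [0, 0, 0], "gripper": 0.5}
  squeeze: 70

```text
time_s: 10.4
eef_pos: [495.3, 119.7, 82.2]
ee_rot: [0.001, -0.599, 0.8, -0.001]
force: [-2.0, -0.6, 6.0]
grip_width: 0.1
grip_force: 70.0
```

Emit:
step_arm:
  plan:
    - {"offset": [0, 0, -1], "rot": [0, 0, 0], "gripper": 0.5}
    - {"offset": [0, 0, -3], "rot": [0, 0, 0], "gripper": 0.5}
    - {"offset": [0, 0, -6], "rot": [0, 0, 0], "gripper": 0.5}
    - {"offset": [0, 0, -9], "rot": [0, 0, 0], "gripper": 0.5}
    - {"offset": [0, 0, -9], "rot": [0, 0, 0], "gripper": 0.5}
    - {"offset": [0, 0, -9], "rot": [0, 0, 0], "gripper": 0.5}

```text
time_s: 11.0
eef_pos: [494.5, 119.6, 171.2]
ee_rot: [0.0, -0.599, 0.8, -0.0]
force: [0.0, -0.1, -2.2]
grip_width: 0.098
grip_force: 68.9
```

Run:
```python
from h import *
go(523.1,-64,170,80.85)
s=sense();print(s["grip_width"],s["grip_force"],s["force"])
```

```text
offset [16.818 -7.909  0.123] rot [-2.00e-02  4.00e-02  8.28e+01] pos [494.5 119.6 171.2] F [ 0.02 -0.11 -2.2 ] t 11.0
0.09798250543790868 68.92089128494263 [ 0.02118631 -0.11374281 -2.20002368]
```

Emit:
step_arm:
  plan:
    - {"offset": [1.6, -0.8, 0], "rot": [0, 0, 7], "gripper": 0.5}
    - {"offset": [3.2, -1.6, 0], "rot": [0, 0, 15], "gripper": 0.5}
    - {"offset": [4.8, -2.4, 0], "rot": [0, 0, 23], "gripper": 0.5}
    - {"offset": [6.4, -3.2, 0], "rot": [0, 0, 31], "gripper": 0.5}
    - {"offset": [8, -4, 0], "rot": [0, 0, 39], "gripper": 0.5}
    - {"offset": [9.6, -4.8, 0], "rot": [0, 0, 47], "gripper": 0.5}
    - {"offset": [11.2, -5.5, 0], "rot": [0, 0, 55], "gripper": 0.5}
    - {"offset": [12.8, -6.2, 0], "rot": [0, 0, 63], "gripper": 0.5}
    - {"offset": [14.4, -6.9, 0], "rot": [0, 0, 71], "gripper": 0.5}
    - {"offset": [16, -7.5, 0], "rot": [0, 0, 78], "gripper": 0.5}
    - {"offset": [16.8, -7.9, 0], "rot": [0, 0, 82.8], "gripper": 0.5}
    - {"offset": [16.8, -7.9, 0], "rot": [0, 0, 82.8], "gripper": 0.5}

```text
time_s: 12.2
eef_pos: [522.8, -64.6, 169.5]
ee_rot: [-0.001, 0.081, 0.997, 0.0]
force: [-0.1, -0.6, -2.6]
grip_width: 0.095
grip_force: 68.8
```

Run:
```python
from h import *
go(523.1,-64,116,80.85)
c,P,M,f=cam("wrist");save("w3",c)
np.savez("w3.npz",col=c["color"],P=P,M=M,f=f,cx=c["cx"],cy=c["cy"])
```

```text
offset [-0.031  0.059  5.354] rot [ 0.02 -0.14 -0.12] pos [522.8 -64.6 169.5] F [-0.14 -0.56 -2.63] t 12.2
```

View pics/w3.png

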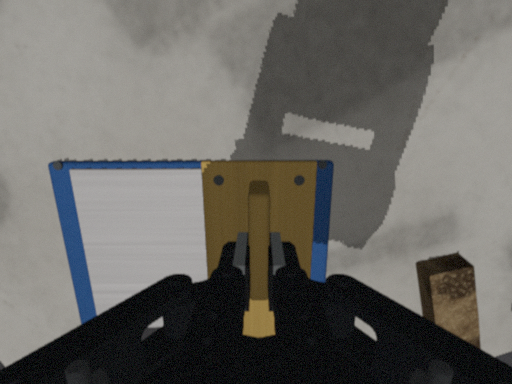

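The wrist view shows the strip held level and square to the jig, with its holes at (219,181)/(299,181) and the seam centred between the fingers. I check its yaw and lateral offset against the jig.

Run:
```python
from h import *
z=np.load("w3.npz");col=z["col"];M=z["M"];f=float(z["f"]);c={"cx":float(z["cx"]),"cy":float(z["cy"])}
H,S,V=cv2.split(cv2.cvtColor(col,cv2.COLOR_RGB2HSV))
b=(H>12)&(H<32)&(S>110)&(V>30)
xh=np.array([np.cos(np.radians(-9.15)),np.sin(np.radians(-9.15))]);yh=np.array([-xh[1],xh[0]])
def fit(pts,n,zz):
    p=ray(c,M,f,pts,zz)[:,:2];vx,vy,x0,y0=cv2.fitLine(p.astype(np.float32),cv2.DIST_HUBER,0,.01,.01).ravel();m=p.mean(0);print(n,round(np.degrees(np.arctan2(vy,vx)),2),"x.",round(m@xh,1),"y.",round(m@yh,1))
rows=range(190,232)
def run(y,m): u=np.nonzero(m[y,195:322])[0]+195; return u
fit([(run(y,b).min()-.5,y) for y in rows],"sL",91.5)
fit([(run(y,b).max()+.5,y) for y in rows],"sR",91.5)
fit([(x,np.nonzero(b[150:240,x])[0].min()+149.5) for x in range(212,308)],"rear",91.5)
bl=(H>100)&(H<130)&(S>120)&(V>40)
fit([(np.nonzero(bl[y,40:100])[0].min()+39.5,y) for y in range(175,290)],"jigR",10)
fit([(np.nonzero(bl[y,318:345])[0].max()+318.5,y) for y in range(175,270)],"jigL",10)
fit([(x,np.nonzero(bl[150:180,x])[0].min()+149.5) for x in range(70,195)],"jigfront",10)
```

```text
sL -9.03 x. 506.6 y. -10.9
sR -9.47 x. 506.7 y. 48.5
rear 80.7 x. 479.1 y. 19.2
jigR -9.0 x. 555.9 y. -150.2
jigL -9.15 x. 546.9 y. 78.0
jigfront 80.7 x. 493.6 y. -82.7
```

Emit:
step_arm:
  plan:
    - {"offset": [0, 0.03, 2], "rot": [0, 0, 0], "gripper": 0.5}
    - {"offset": [0, 0.03, 4], "rot": [0, 0, 0], "gripper": 0.5}
    - {"offset": [0, 0.03, 6], "rot": [0, 0, 0], "gripper": 0.5}
    - {"offset": [0, 0.03, 6.7], "rot": [0, 0, 0], "gripper": 0.5}
    - {"offset": [0, 0.03, 7], "rot": [0, 0, 0], "gripper": 0.5}
    - {"offset": [0, 0.03, 7], "rot": [0, 0, 0], "gripper": 0.5}

```text
time_s: 12.85
eef_pos: [523.4, -63.3, 101.1]
ee_rot: [0.0, 0.079, 0.997, 0.0]
force: [0.4, 0.5, -1.1]
grip_width: 0.093
grip_force: 68.8
```

Emit:
step_arm:
  plan:
    - {"offset": [0, 0, 0.1], "rot": [0, 0, 0], "gripper": 0.5}
    - {"offset": [0, 0, 0.2], "rot": [0, 0, 0], "gripper": 0.5}
    - {"offset": [0, 0, 0.2], "rot": [0, 0, 0], "gripper": 0.5}

```text
time_s: 13.15
eef_pos: [523.4, -63.5, 99.2]
ee_rot: [0.0, 0.08, 0.997, -0.0]
force: [0.0, 0.3, -2.8]
grip_width: 0.1
grip_force: 68.8
```

Emit:
step_arm:
  plan:
    - {"offset": [0, -0.05, 0.1], "rot": [0, 0, 0], "gripper": 0.5}
    - {"offset": [0, -0.05, 0.2], "rot": [0, 0, 0], "gripper": 0.5}
    - {"offset": [0, -0.05, 0.3], "rot": [0, 0, 0], "gripper": 0.5}
    - {"offset": [0, -0.05, 0.3], "rot": [0, 0, 0], "gripper": 0.5}

```text
time_s: 13.55
eef_pos: [523.2, -64.0, 96.2]
ee_rot: [0.0, 0.08, 0.997, -0.0]
force: [-2.7, -0.0, 3.4]
grip_width: 0.099
grip_force: 69.5
```

```bash
cat > m3.py <<'E'
import sys
from h import *
c,P,M,f=cam("wrist");save(sys.argv[1],c);col=c["color"]
H,S,V=cv2.split(cv2.cvtColor(col,cv2.COLOR_RGB2HSV))
b=(H>12)&(H<32)&(S>110)&(V>30)
a=np.radians(-9.15);xh=np.array([np.cos(a),np.sin(a)]);yh=np.array([-xh[1],xh[0]])
def fit(pts,n,zz):
    p=ray(c,M,f,pts,zz)[:,:2];vx,vy,x0,y0=cv2.fitLine(p.astype(np.float32),cv2.DIST_HUBER,0,.01,.01).ravel();m=np.median(p,0);print(n,len(pts),round(np.degrees(np.arctan2(vy,vx)),2),"x.",round(m@xh,1),"y.",round(m@yh,1))
k=b.astype(np.uint8);n,L,st,ce=cv2.connectedComponentsWithStats(k);i=1+st[1:,4].argmax();b=L==i;x,y,w,h,_=st[i];print(st[i])
ys=range(y+8,y+60)
fit([(np.nonzero(b[v])[0].min()-.5,v) for v in ys],"sL",18)
fit([(np.nonzero(b[v])[0].max()+.5,v) for v in ys],"sR",18)
fit([(u,np.nonzero(b[:,u])[0].min()-.5) for u in range(x+10,x+w-10)],"rear",18)
bl=(H>100)&(H<130)&(S>120)&(V>40)
vs=[v for v in range(100,300) if bl[v].sum()>8]
fit([(np.nonzero(bl[v])[0].min()-.5,v) for v in vs[10:] if np.nonzero(bl[v])[0].min()<x-60],"jigR",10)
fit([(np.nonzero(bl[v])[0].max()+.5,v) for v in vs[10:] if np.nonzero(bl[v])[0].max()>x+w],"jigL",10)
s=sense();print("tcp",s["eef_pos"]@np.r_[xh,0],s["eef_pos"]@np.r_[yh,0],s["force"].round(1))
E
python3 m3.py w4
```

```text
[  202   161   115   178 11705]
sL 52 -10.41 x. 498.0 y. -10.9
sR 52 -8.61 x. 498.0 y. 49.2
rear 95 80.83 x. 479.6 y. 19.4
jigR 35 -23.36 x. 551.5 y. -140.4
jigL 86 -9.16 x. 525.1 y. 78.0
tcp 526.770436721249 19.97411615336589 [-2.7  0.5  3.5]
```

View pics/w4.png

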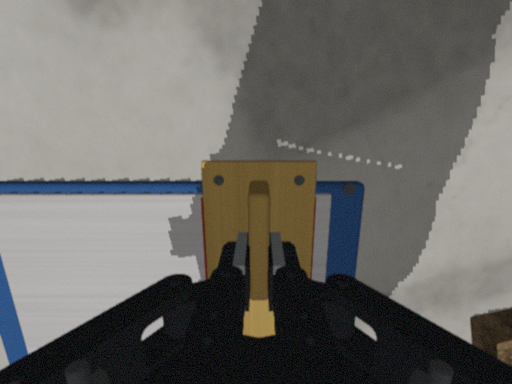

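The view shows the strip flat on the bed, with red line slivers equally visible on both sides (204,230)/(315,230). The edges measure within 0.3 mm of centre. Sliding in along tool −x.

Emit:
step_arm:
  plan:
    - {"offset": [-0.3, 0, 0], "rot": [0, 0, 0], "gripper": 0.5}
    - {"offset": [-0.7, 0, 0], "rot": [0, 0, 0], "gripper": 0.5}
    - {"offset": [-1.1, 0, 0], "rot": [0, 0, 0], "gripper": 0.5}
    - {"offset": [-1.5, 0, 0], "rot": [0, 0, 0], "gripper": 0.5}
    - {"offset": [-1.9, 0, 0], "rot": [0, 0, 0], "gripper": 0.5}
    - {"offset": [-2.3, 0, 0], "rot": [0, 0, 0], "gripper": 0.5}
    - {"offset": [-2.5, 0, 0], "rot": [0, 0, 0], "gripper": 0.5}
    - {"offset": [-2.5, 0, 0], "rot": [0, 0, 0], "gripper": 0.5}

```text
time_s: 14.4
eef_pos: [548.1, -68.0, 96.2]
ee_rot: [0.0, 0.08, 0.997, -0.0]
force: [-2.8, 0.5, 4.5]
grip_width: 0.099
grip_force: 69.8
```

```bash
python3 m3.py w5; python3 -c "
from h import *
c,P,M,f=cam('top');cv2.imwrite('pics/top2.png',cv2.resize(c['color'][140:250,230:350,::-1],None,fx=5,fy=5,interpolation=2))"
```

```text
[  201   161   116   177 11738]
sL 52 -9.55 x. 523.3 y. -11.0
sR 52 -9.03 x. 523.3 y. 49.2
rear 96 80.84 x. 505.1 y. 19.1
jigR 32 -23.37 x. 576.4 y. -140.3
jigL 130 -9.22 x. 535.9 y. 77.8
tcp 551.9555335166198 20.02749158096114 [-1.5  0.3  4.8]
```

View pics/top2.png

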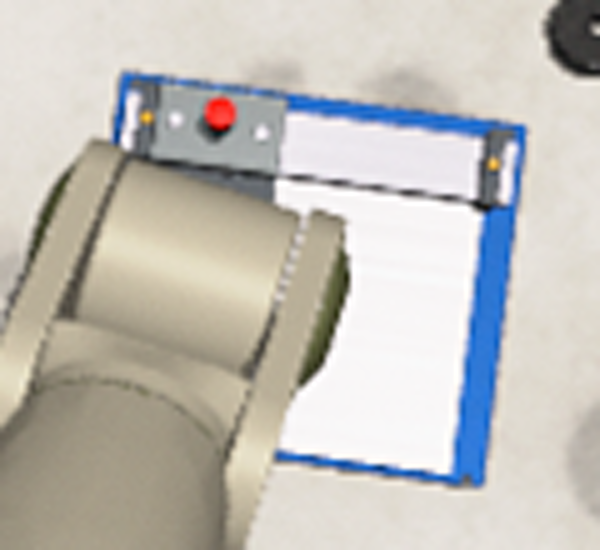

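The top view shows the carriage against the left stop, with its cap at (220,112) and the leaf under the wrist at (250,183). Continuing.

Emit:
step_arm:
  plan:
    - {"offset": [-0.3, 0, 0], "rot": [0, 0, 0], "gripper": 0.5}
    - {"offset": [-0.7, 0, 0], "rot": [0, 0, 0], "gripper": 0.5}
    - {"offset": [-1.1, 0, 0], "rot": [0, 0, 0], "gripper": 0.5}
    - {"offset": [-1.5, 0, 0], "rot": [0, 0, 0], "gripper": 0.5}
    - {"offset": [-1.8, 0, 0], "rot": [0, 0, 0], "gripper": 0.5}
    - {"offset": [-2, 0, 0], "rot": [0, 0, 0], "gripper": 0.5}
    - {"offset": [-2, 0, 0], "rot": [0, 0, 0], "gripper": 0.5}

```text
time_s: 15.2
eef_pos: [567.7, -71.2, 96.2]
ee_rot: [-0.0, 0.08, 0.997, -0.0]
force: [-3.1, 0.3, 5.6]
grip_width: 0.099
grip_force: 70.0
```

Emit:
step_arm:
  plan:
    - {"offset": [-0.1, 0, 0], "rot": [0, 0, 0], "gripper": 0.5}
    - {"offset": [-0.2, 0, 0], "rot": [0, 0, 0], "gripper": 0.5}
    - {"offset": [-0.3, 0, 0], "rot": [0, 0, 0], "gripper": 0.5}
    - {"offset": [-0.3, 0, 0], "rot": [0, 0, 0], "gripper": 0.5}

```text
time_s: 15.6
eef_pos: [570.5, -71.6, 96.2]
ee_rot: [-0.0, 0.08, 0.997, 0.0]
force: [-4.5, 1.9, 7.7]
grip_width: 0.099
grip_force: 70.2
```

Emit:
step_arm:
  plan:
    - {"offset": [-0.1, 0, 0], "rot": [0, 0, 0], "gripper": 0.5}
    - {"offset": [-0.2, 0, 0], "rot": [0, 0, 0], "gripper": 0.5}
    - {"offset": [-0.2, 0, 0], "rot": [0, 0, 0], "gripper": 0.5}

```text
time_s: 15.9
eef_pos: [571.9, -71.8, 96.2]
ee_rot: [-0.001, 0.08, 0.997, 0.0]
force: [-8.9, 1.1, 10.4]
grip_width: 0.101
grip_force: 70.7
```

Emit:
step_arm:
  plan:
    - {"offset": [-0.1, 0, 0], "rot": [0, 0, 0], "gripper": 0.5}
    - {"offset": [-0.2, 0, 0], "rot": [0, 0, 0], "gripper": 0.5}
    - {"offset": [-0.2, 0, 0], "rot": [0, 0, 0], "gripper": 0.5}

```text
time_s: 16.2
eef_pos: [572.3, -71.9, 96.2]
ee_rot: [-0.004, 0.079, 0.997, 0.0]
force: [-20.4, 1.7, 19.0]
grip_width: 0.1
grip_force: 71.9
```

Emit:
step_arm:
  plan:
    - {"offset": [0.1, 0, 0], "rot": [0, 0, 0], "gripper": 0.5}
    - {"offset": [0.2, 0, 0], "rot": [0, 0, 0], "gripper": 0.5}
    - {"offset": [0.2, 0, 0], "rot": [0, 0, 0], "gripper": 0.5}
    - {"offset": [0.2, 0, 0], "rot": [0, 0, 0], "gripper": 0.5}

```text
time_s: 16.6
eef_pos: [571.9, -71.8, 96.2]
ee_rot: [-0.001, 0.08, 0.997, 0.0]
force: [-7.9, 1.4, 10.5]
grip_width: 0.097
grip_force: 70.4
```

```bash
python3 m3.py w6; python3 -c "
from h import *
s=sense();print(s['force'].round(1),s['wrist_torque'].round(2),s['eef_pos'].round(1),s['grip_force'])
c,P,M,f=cam('scene');cv2.imwrite('pics/sc2.png',cv2.resize(c['color'][160:300,180:330,::-1],None,fx=4,fy=4,interpolation=2))"
```

```text
[  201   161   116   148 10829]
sL 52 -9.37 x. 547.1 y. -11.0
sR 52 -8.97 x. 547.1 y. 49.2
rear 96 80.84 x. 528.8 y. 19.1
jigR 31 -23.24 x. 600.5 y. -140.3
jigL 167 -9.19 x. 548.6 y. 77.9
tcp 576.0420761611352 20.045448182914868 [-9.   1.2 10.6]
[-9.   1.2 10.6] [ 0.11  1.3  -0.01] [571.9 -71.8  96.2] 70.43714046478271
```

View pics/sc2.png

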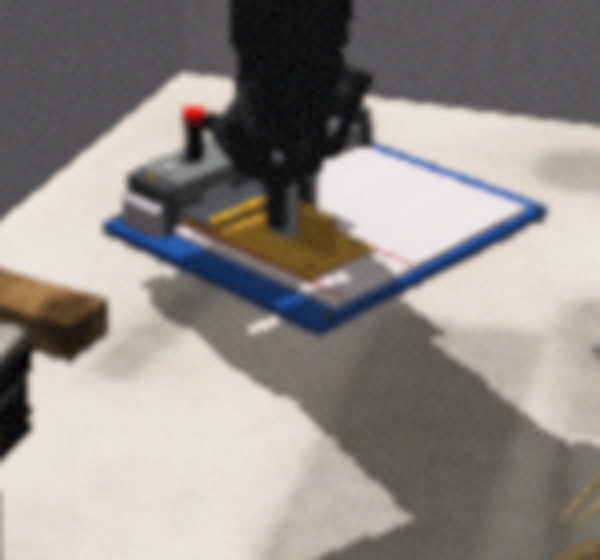

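Emit:
step_arm:
  plan:
    - {"offset": [0.05, 0, 0], "rot": [0, 0, 0], "gripper": 0.5}
    - {"offset": [0.05, 0, 0], "rot": [0, 0, 0], "gripper": 0.5}
    - {"offset": [0.05, 0, 0], "rot": [0, 0, 0], "gripper": 0.5}
    - {"offset": [0.05, 0, 0], "rot": [0, 0, 0], "gripper": 0.5}
    - {"offset": [0.05, 0, 0], "rot": [0, 0, 0], "gripper": 0.5}

```text
time_s: 17.2
eef_pos: [571.8, -71.8, 96.2]
ee_rot: [-0.0, 0.08, 0.997, 0.0]
force: [-6.0, 1.0, 7.9]
grip_width: 0.099
grip_force: 70.2
```

Emit:
step_arm:
  plan:
    - {"offset": [0, 0, 0.03], "rot": [0, 0, 0], "gripper": 0.5}
    - {"offset": [0, 0, 0.03], "rot": [0, 0, 0], "gripper": 0.5}
    - {"offset": [0, 0, 0.03], "rot": [0, 0, 0], "gripper": 0.5}
    - {"offset": [0, 0, 0.03], "rot": [0, 0, 0], "gripper": 0.5}

```text
time_s: 17.6
eef_pos: [571.8, -71.8, 96.2]
ee_rot: [-0.0, 0.08, 0.997, 0.0]
force: [-7.0, 0.8, 10.4]
grip_width: 0.1
grip_force: 70.7
```

```bash
python3 -c "
from h import *
s=sense();print(s['force'].round(1),s['eef_pos'].round(1));print(finish_job())"
```

```text
[-7.   0.8 10.4] [571.8 -71.8  96.2]
the job is handed in; nothing more can be done
None
```

I slid the carriage to the left-hand stop, pushed the strip in under the leaf to the rail, about 0.3 mm off the lane's centre by the camera, and handed the job in at 17.6 s, still gripping it and pressing it flat at about 10 N.

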